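# Pack the last glass slab and shut the instrument case

### The job

Lay the loose glass slab squarely on top of the two in the wooden instrument case, edges lined up, setting it down rather than dropping it. Then break the lid's folding stay by pushing its red knee down, while the lid is still up, and lower the lid gently until it is fully shut. Leave the other things on the bench where they are.

Things in the scene. Friction and masses are not known exactly. Their poses are not given: they have to be found in the camera images.
- case: open-topped wooden instrument case fixed to the bench, 200 (its x) by 280 (its y) by 100 mm high, walls and floor 8 mm thick. Origin: centre of its underside, on the bench; x points from its front wall to its hinged back wall, z up.
- hinge (a point): middle of the lid's hinge axis, on the top outer edge of the case's back wall (case x +100, z +100 mm); the axis runs along the case's y.
- lid_panel (a joint): lid angle about the hinge, rad: 0 = shut flat on the rim, 1.50 = the start, just short of upright. The hinge is stiff (friction 0.7 N m): with the stay broken the lid stays at whatever angle it is left and must be pushed all the way down, with about 2 to 6 N near its free edge.
- lid_edge (a point): middle of the free edge of the lid: a plain 200 x 280 mm wooden board, 12 mm thick, 0.45 kg, whose underside lies in the plane through the hinge axis and whose outer face is bare and may be pushed anywhere. Half-way through its thickness, 200 mm from the hinge axis. Its x axis points from the free edge to the hinge in the lid's plane, its z axis out of the lid's outer face.
- knee (a point): middle of the red roller at the knee of the two-link steel stay beside the case's -y wall: 18 mm in diameter, 44 mm long along case y, the links on its -y end. It starts 36 mm above the rim, 105 mm in front of the hinge. The lower link, 76 mm, pivots on the wall at case x -65, z +90 mm; the upper, 105 mm, slopes up to the lid's underside, 90 mm from the hinge.
- stay_upper (a joint): bend of the stay's knee, rad: -0.12 = locked on its stop, bowed up past straight (the start; the lid cannot be lowered, pushing it only locks the stay harder); 0 = straight; positive = broken, knee hanging below the line, 2.3 with the lid shut. Pushing the knee down about 5 mm takes it past straight (4 to 8 N); further down it bends on and draws the lid down somewhat.
- slab_c_center (a point): centre of the loose sea-green glass slab lying flat on the bench, 100 (its x) by 50 (its y) by 22 mm (z, up), about 0.27 kg.
- slab_b_center (a point): centre of the upper of the two like slabs (100 x 50 x 22 mm, same axes) already piled on the case floor.
- slab_a_center (a point): centre of the lower of those two slabs, lying on the case floor (top of the floor 8 mm above the bench).
- slab_c: the same loose slab; origin at the centre of its underside.
- slab_b: the upper piled slab; origin at the centre of its underside.
- saddle: bystander: dark steel saddle 75 x 60 x 22 mm with a thin upright rod, 120 mm high in all; origin at the centre of its underside.
- carton: bystander: closed cardboard carton 85 x 70 x 55 mm; origin at the centre of its underside.
- meter: bystander: white desk meter 100 x 130 x 46 mm; origin at the centre of its underside.
There are look-alikes about, which are no part of the job. What is shaped like the slab_c but pink or purple is not meant. What is shaped like the slab_b but orange is not meant.

How it is judged:
By the outcome, as a careful person would: the job done as asked, in the order asked, and still so for the second after the job is handed in, with the robot touching nothing.
It also fails if it takes over 61 s, if anything falls off the work surface, if the arm or the gripper's body presses on something with over 40 N, if the wrist force passes 120 N, or if a joint passes its speed limit or range.

### The arm

A 6-joint arm with a two-finger parallel gripper is mounted at the origin on the work surface. World frame = base frame: x ahead of the robot, y to its left, z up, the work surface at z = 0. Lengths are in m, angles in rad, forces in N, time in s.
With the tool pointing down it reaches from about 0.3 to 0.875 m from the base axis. Payload 6.4 kg.
Tool frame: the origin (TCP) lies on the centre line of the jaws, within the pads' length; the fingertips stand 25 mm ahead of it and the grasp point (between the pads) lies 6 mm ahead of it; z points along the fingers, y is the line along which they close (so a half turn about z gives the same grasp; the last joint's range is limited). The gripper opens to 85 mm and grips with 20 to 120 N. Pads are 22 mm wide; open, the fingers measure 114 mm over their backs; the gripper's body (76 mm by 85 mm) begins 54 mm behind the grasp point. The pads swing forward as they close: fully open they stand 13 mm farther back than shut.
Start: joints at [-1.438, 0.181, 1.607, -0, 1.354, -0.206], TCP at [0.191, -0.542, 0.256] pointing down, gripper open.
Joint ranges: [-2.99, 2.99], [-0.89, 2.07], [0.3, 2.58], [-1.14, 4.28], [0, 2.63], [-3.12, 3.12]. Speed limits (rad/s): [2.57, 2.57, 3.01, 3.14, 3.14, 3.14].

### API

Orientations are given as a unit quaternion [w, x, y, z].
In Python, from bench import get_obs, camera, hand_in, spot_in gives the robot as it stands.
- The arm moves only by the shell command python3 -m jog 'ROWS'. ROWS is JSON, one flat list of numbers, 7 for each row, row after row: the shift along the tool's x, y, z in m, then the turn, a rotation vector about the tool's x, y, z in rad, then the closure, from 0 (fully open) to 1 (shut). A call has 1 to 20 rows; each row is the pose to reach, as a shift and turn from the pose commanded when the call began, along the tool's axes at that moment; what a row does not reach only later rows make up. A row lasts 1/8 s, in which the tool goes at most 62.5 mm and 10.7 degrees, less where a joint would pass 70% of its speed; a pose out of reach is approached as far as the arm can. A call with a gripper value outside its range is refused whole. The fingers move at their own pace and stop on an object; the grip force is fixed at half the most. Time passes only in rows, so rows that repeat a pose let the fingers close. It gives the time, the measured TCP pose, the force, the opening and the grip force at its end, in the units of the state.
- get_obs(): the state, without advancing time (a new reading comes with each control period).
- camera(name): name is "scene" or "top" or "wrist"; returns a dict with "frame" (384x512x3 uint8, red, green, blue), "mtx" (3x3 intrinsics, pixels), "distortion" ([k1, k2, p1, p2, k3] as OpenCV has them; the pictures are not rectified), "extrinsics" (4x4, takes a point from camera to world coordinates). Camera axes: x right, y up, looking along -z (the intrinsics and any distortion apply to the point x, -y, -z); pixel columns grow to the right and rows downward; lengths in m; the calibration is good to about 2 mm. A picture is of the moment at which its call begins. There is no depth.
- hand_in(): hands the job in; it is judged then, once.
Trained networks look in a picture, given as the dict that the camera call returned (one of the last four; its "shot" number tells which), for a name from the list of things; names that differ only in an ending like _2 or _b are one class to them, and where a whole thing is asked for, a point or a joint stands for the part that bears it (a point fixed in the world has none). Each returns a list of dicts, best first, with "confidence" (0 to 1); they miss things now and then, are a little off and sometimes report something else, mostly with a low value. They report only what shows in the picture. A call takes as long as a camera call. They do not tell look-alikes from the thing itself.
- spot_in(picture, name): "xyz" ([x, y, z] in m, in world coordinates, good to about 4 mm: the middle of the surface that is visible of it).
The state is a dict: "time_s": time; "q": joint angles; "dq": joint speeds; "joint_efforts": joint torques, N m; "eef_pos": TCP position; "eef_rot": TCP orientation; "wrist_force": force on the tool from outside, world axes, zero at the start; "torque": the same for the moment, N m; "opening": opening from 0.0 (shut) to 1.0 (fully open); "grasp_force": force on a finger pad.
Only numpy, scipy, OpenCV 4.12 (cv2) and the standard library are available. Lean on these libraries where they do the work, as an engineer would, in place of code of your own. Each camera call takes 0.05 s, during which the arm holds its last target. There are 200 camera calls.

## Working session

There is one attempt and no reset: what is moved stays moved. The work goes in short steps, Python scripts to look and compute and a shell command to move; the robot and the scene stay as the last step left them, time stands still between calls to the robot, and variables do not carry over. Pictures are saved under pics/ and viewed, at most 10 in all, crops included, and the job is handed in when it is done.

```bash
mkdir -p pics; cat > h.py <<'E'
import numpy as np,cv2
from bench import get_obs,camera,hand_in,spot_in
def ray(c,u,v):
    p=cv2.undistortPoints(np.array([[[u,v]]],float),np.array(c["mtx"]),np.array(c["distortion"]))[0,0]
    E=np.array(c["extrinsics"]);return E[:3,3],E[:3,:3]@np.array([p[0],-p[1],-1])
def onz(c,u,v,z):
    o,d=ray(c,u,v);return o+d*(z-o[2])/d[2]
def proj(c,P):
    E=np.array(c["extrinsics"]);q=(np.atleast_2d(P)-E[:3,3])@E[:3,:3];q=q*[1,-1,-1]
    return cv2.projectPoints(q,np.zeros(3),np.zeros(3),np.array(c["mtx"]),np.array(c["distortion"]))[0][:,0]
def save(c,n,crop=None,s=1):
    f=c["frame"][:,:,::-1]
    if crop: a,b,w,h=crop;f=f[b:b+h,a:a+w]
    cv2.imwrite("pics/"+n,cv2.resize(f,None,fx=s,fy=s,interpolation=cv2.INTER_CUBIC))
E
python3 - <<'E'
from h import *
ims=[]
for n in("scene","top"):
    c=camera(n);ims.append(c)
    for k in["case","lid_edge","knee","slab_c","slab_b","saddle","carton","meter"]:
        for r in spot_in(c,k)[:4]: print(n,k,np.round(r["xyz"],3),round(r["confidence"],2),proj(c,r["xyz"])[0].round())
    np.save(n+".npy",c,allow_pickle=True)
f=ims[0]["frame"];save(ims[0],"s.png",None,1.5);save(ims[1],"t.png",None,1.5)
E
```

```text
scene case [ 0.572 -0.145  0.084] 0.96 [228. 189.]
scene lid_edge [ 0.604 -0.169  0.222] 0.67 [210. 158.]
scene knee [ 0.45  -0.118  0.145] 0.77 [266. 161.]
scene slab_c [0.641 0.35  0.021] 0.78 [324. 341.]
scene slab_c [ 0.578 -0.067  0.055] 0.66 [242. 213.]
scene slab_c [0.361 0.331 0.025] 0.6 [394. 272.]
scene slab_c [0.613 0.205 0.023] 0.58 [294. 292.]
scene slab_b [0.641 0.35  0.021] 0.78 [324. 341.]
scene slab_b [ 0.578 -0.067  0.055] 0.66 [242. 213.]
scene slab_b [0.361 0.331 0.025] 0.6 [394. 272.]
scene slab_b [0.613 0.205 0.023] 0.58 [294. 292.]
scene saddle [0.504 0.396 0.023] 0.81 [375. 321.]
scene saddle [0.618 0.21  0.022] 0.43 [294. 295.]
scene carton [0.431 0.195 0.053] 0.57 [342. 247.]
scene meter [ 0.394 -0.48   0.04 ] 0.64 [214. 114.]
scene meter [ 0.574 -0.15   0.081] 0.47 [226. 189.]
top case [ 0.567 -0.125  0.01 ] 0.64 [268. 173.]
top lid_edge [ 0.582 -0.179  0.274] 0.85 [290. 149.]
top knee [ 0.449 -0.121  0.147] 0.53 [269. 202.]
top slab_c [ 0.57  -0.067  0.053] 0.84 [251. 170.]
top slab_c [ 0.519 -0.325  0.021] 0.83 [327. 185.]
top slab_c [0.61  0.199 0.024] 0.74 [174. 163.]
top slab_c [0.357 0.329 0.026] 0.67 [135. 238.]
top slab_b [ 0.57  -0.067  0.053] 0.84 [251. 170.]
top slab_b [ 0.519 -0.325  0.021] 0.83 [327. 185.]
top slab_b [0.61  0.199 0.024] 0.74 [174. 163.]
top slab_b [0.357 0.329 0.026] 0.67 [135. 238.]
top saddle [0.489 0.385 0.023] 0.95 [119. 199.]
top carton [0.418 0.181 0.053] 0.82 [177. 218.]
top meter [0.609 0.196 0.022] 0.33 [175. 163.]
```

View pics/s.png

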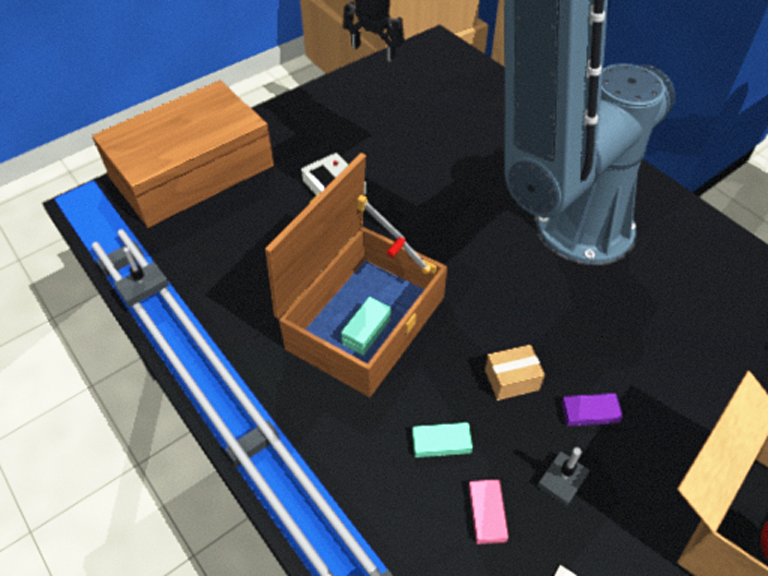

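View pics/t.png

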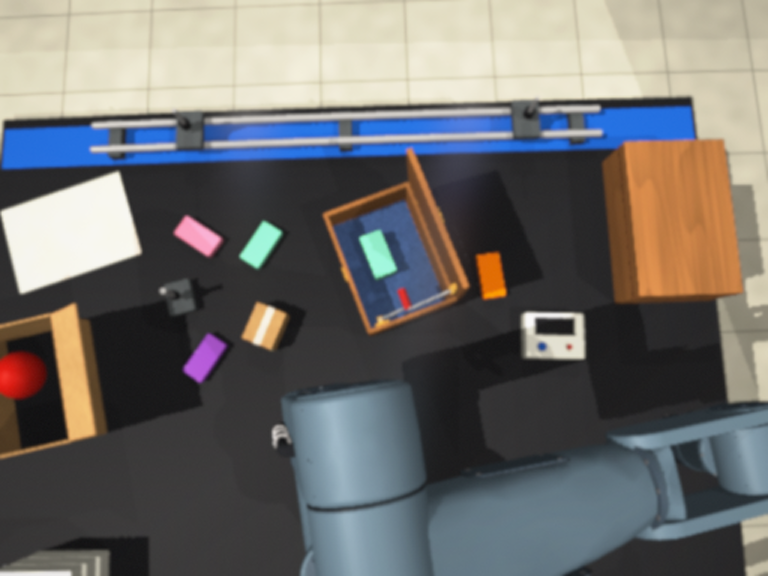

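Scene and top views: loose sea-green slab at top px (175,163), scene (294,292). Look-alikes are pink (132,157), purple (137,238) and orange (327,184); the other green slab (251,170) is in the case, with the red knee at (269,199). I choose the sea-green slab on the bench at (175,163).

```bash
python3 - <<'E'
from h import *
from scipy.optimize import least_squares
S=np.load("scene.npy",allow_pickle=True).item();T=np.load("top.npy",allow_pickle=True).item()
obs=[(T,(325,212),(-.1,.14)),(T,(370,333),(-.1,-.14)),(T,(467,288),(.1,-.14)),(S,(445,268),(-.1,-.14)),(S,(370,370),(-.1,.14)),(S,(283,320),(.1,.14))]
def W(p,xyz):
    c,s=np.cos(p[2]),np.sin(p[2]);x,y,z=xyz;return np.array([p[0]+c*x-s*y,p[1]+s*x+c*y,z])
f=lambda p:np.concatenate([proj(c,W(p,(*q,.1)))[0]-np.array(u)/1.5 for c,u,q in obs])
r=least_squares(f,[.57,-.13,-1.3]);print("case",r.x,r.fun.round(1))
for n,C in(("S",S),("T",T)):
    hsv=cv2.cvtColor(C["frame"],cv2.COLOR_RGB2HSV)
    m=cv2.inRange(hsv,(65,60,60),(95,255,255))
    k,l,st,ce=cv2.connectedComponentsWithStats(m)
    for i in range(1,k):
        if st[i,4]>80:
            pts=np.argwhere(l==i)[:,::-1].astype(float)
            z=.022 if ce[i][1]>250 or (n=="T" and ce[i][0]<200) else .052
            w=np.array([onz(C,u,v,z)[:2] for u,v in pts]).astype(np.float32)
            R=cv2.minAreaRect(w*1000);print(n,ce[i].round(1),R)
save(T,"t2.png",(105,120,220,110),3.5)
E
```

```text
case [ 0.56100588 -0.09504307 -1.18750987] [-2.6  2.1  1.6  0.  -5.6  4.9 -2.5 -3.1 -0.8 -0.7 -4.9  1.7]
S [243.5 216.7] ((580.5455322265625, -57.193870544433594), (122.25090026855469, 66.74219512939453), 20.09894371032715)
S [294.5 292.8] ((611.99072265625, 206.13095092773438), (63.24513626098633, 105.03026580810547), 56.11933517456055)
T [173.7 162.7] ((611.72412109375, 198.7110595703125), (62.20186996459961, 111.0166244506836), 56.49953842163086)
T [251.6 169.3] ((574.2044067382812, -69.92376708984375), (110.41268157958984, 58.34230041503906), 19.932851791381836)
```

View pics/t2.png

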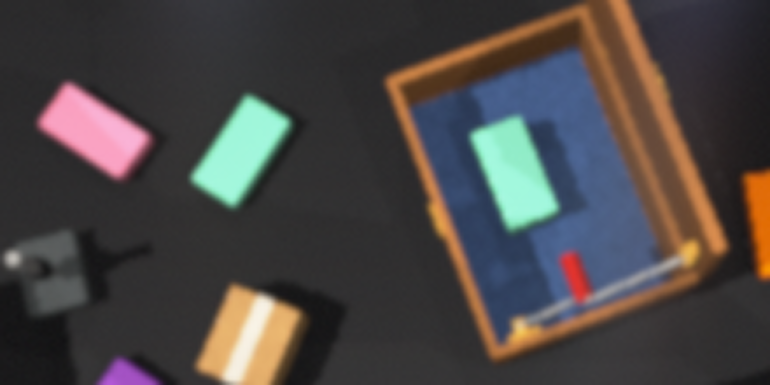

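Crop confirms: the bench sea-green slab (crop 240,150) is the target. In the case are the green pile (515,172) and the red knee (575,278). Carton, saddle and pink slab keep clear of it.

```bash
cat >> h.py <<'E'
from scipy.spatial.transform import Rotation as Ro
def Rt():
    o=get_obs();w,x,y,z=o["eef_rot"];return np.array(o["eef_pos"]),Ro.from_quat([x,y,z,w])
def goal(xyz,ydeg,pose=None):
    "tool down, tool y axis at ydeg (mod 180), nearest"
    p,R=pose or Rt();y=R.as_matrix()[:,1];cur=np.degrees(np.arctan2(y[1],y[0]))
    d=(ydeg-cur+90)%180-90
    for dd in(d,d-180*np.sign(d)):
        a=np.radians(cur+dd);Y=np.array([np.cos(a),np.sin(a),0]);Z=np.array([0,0,-1]);X=np.cross(Y,Z)
        G=Ro.from_matrix(np.c_[X,Y,Z])
        print("shift",R.inv().apply(np.array(xyz)-p).round(4),"rv",(R.inv()*G).as_rotvec().round(3),"yawturn",round(dd,1))
E
python3 - <<'E'
from h import *
print(Rt()[0],Rt()[1].as_matrix().round(3))
goal([.19,-.54,.42],56.3);goal([.45,.1,.42],56.3);goal([.60,.19,.25],56.3)
E
```

```text
[ 0.19113456 -0.54231522  0.25629289] [[ 0.943  0.332 -0.   ]
 [ 0.332 -0.943 -0.   ]
 [-0.     0.    -1.   ]]
shift [-0.0003 -0.0026 -0.1637] rv [0.    0.    0.927] yawturn -53.1
shift [-0.0003 -0.0026 -0.1637] rv [-0.     0.    -2.215] yawturn 126.9
shift [ 0.4576 -0.5197 -0.1637] rv [0.    0.    0.927] yawturn -53.1
shift [ 0.4576 -0.5197 -0.1637] rv [-0.     0.    -2.215] yawturn 126.9
shift [ 0.629  -0.5548  0.0063] rv [0.    0.    0.927] yawturn -53.1
shift [ 0.629  -0.5548  0.0063] rv [-0.     0.    -2.215] yawturn 126.9
```

```bash
python3 -m jog '[0,0,-0.06,0,0,-0.17,0, 0,0,-0.12,0,0,-0.35,0, 0,0,-0.165,0,0,-0.52,0, 0.04,-0.045,-0.165,0,0,-0.70,0, 0.08,-0.09,-0.165,0,0,-0.87,0, 0.12,-0.135,-0.165,0,0,-1.05,0, 0.16,-0.18,-0.165,0,0,-1.22,0, 0.20,-0.225,-0.165,0,0,-1.40,0, 0.24,-0.27,-0.165,0,0,-1.57,0, 0.28,-0.315,-0.165,0,0,-1.75,0, 0.32,-0.36,-0.165,0,0,-1.92,0, 0.36,-0.405,-0.165,0,0,-2.09,0, 0.40,-0.45,-0.165,0,0,-2.215,0, 0.44,-0.495,-0.165,0,0,-2.215,0, 0.48,-0.52,-0.14,0,0,-2.215,0, 0.52,-0.54,-0.10,0,0,-2.215,0, 0.57,-0.55,-0.05,0,0,-2.215,0, 0.61,-0.555,0,0,0,-2.215,0, 0.629,-0.555,0.006,0,0,-2.215,0, 0.629,-0.555,0.006,0,0,-2.215,0]'
python3 - <<'E'
from h import *
print(get_obs()["q"]);c=camera("wrist");np.save("w1.npy",c,allow_pickle=True)
print(np.round(c["extrinsics"],3))
hsv=cv2.cvtColor(c["frame"],cv2.COLOR_RGB2HSV);m=cv2.inRange(hsv,(65,60,60),(95,255,255))
k,l,st,ce=cv2.connectedComponentsWithStats(m)
for i in range(1,k):
    if st[i,4]>300:
        w=np.array([onz(c,u,v,.022)[:2] for v,u in np.argwhere(l==i)]).astype(np.float32)
        R=cv2.minAreaRect(w*1000);print(ce[i],st[i],R)
save(c,"w1.png")
E
```

```text
time_s: 3.4
eef_pos: [0.5998, 0.1905, 0.2477]
eef_rot: [-0.002, 0.289, 0.957, -0.001]
wrist_force: [-0.1, -0.5, 0.1]
opening: 0.998
grasp_force: 0.0
[ 1.19187947e-01  3.09218435e-01  1.46821137e+00 -2.27021850e-05
  1.36822174e+00 -8.64376393e-01]
[[ 0.554 -0.791 -0.26   0.533]
 [ 0.832  0.526  0.175  0.235]
 [-0.001 -0.314  0.95   0.366]
 [ 0.     0.     0.     1.   ]]
[261.39388795 155.37860781] [238 115  51  96 589] ((610.6199340820312, 201.40347290039062), (51.57306671142578, 102.8770980834961), 56.34164810180664)
[ 38.77048726 277.54318937] [   0  234   93   84 3612] ((577.7993774414062, -93.14601135253906), (110.97966766357422, 64.67389678955078), 19.36000633239746)
```

View pics/w1.png

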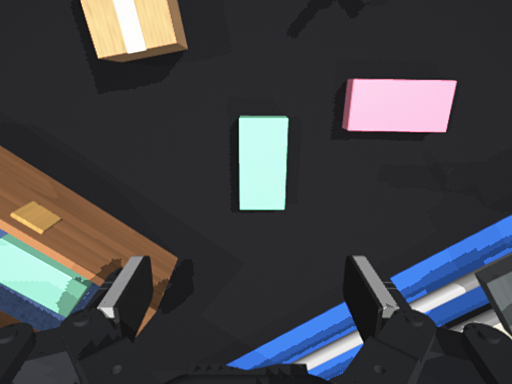

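Wrist picture: sea-green slab centred at (262,163), upright and aligned with the fingers; pink at (400,105), carton at (135,25), case at lower left.

```bash
python3 - <<'E'
from h import *
goal([.6105,.2015,.10],56.3)
E
```

```text
shift [-0.003   0.0156  0.1494] rv [-0.001 -0.002  0.001] yawturn -0.0
shift [-0.003   0.0156  0.1494] rv [ 2.000e-03 -2.000e-03 -3.141e+00] yawturn 180.0
```

```bash
python3 -m jog '[-0.003,0.016,0.05,0,0,0,0, -0.003,0.016,0.10,0,0,0,0, -0.003,0.016,0.15,0,0,0,0, -0.003,0.016,0.18,0,0,0,0, -0.003,0.016,0.205,0,0,0,0, -0.003,0.016,0.22,0,0,0,0, -0.003,0.016,0.22,0,0,0,0, -0.003,0.016,0.22,0,0,0,0.6, -0.003,0.016,0.22,0,0,0,1, -0.003,0.016,0.22,0,0,0,1, -0.003,0.016,0.22,0,0,0,1, -0.003,0.016,0.22,0,0,0,1, -0.003,0.016,0.22,0,0,0,1]'
```

```text
time_s: 5.08
eef_pos: [0.6125, 0.2019, 0.0322]
eef_rot: [0.001, 0.29, 0.957, 0.0]
wrist_force: [-1.0, 0.2, 6.8]
opening: 0.57
grasp_force: 64.5
```

```bash
python3 -m jog '[0,0,-0.02,0,0,0,1, 0,0,-0.05,0,0,0,1, 0,0,-0.10,0,0,0,1, 0,0,-0.16,0,0,0,1, 0,0,-0.22,0,0,0,1, 0,0,-0.27,0,0,0,1, 0,0,-0.27,0,0,0,1]'
python3 - <<'E'
from h import *
goal([.65,-.04,.30],109.9);print(get_obs()["q"])
E
```

```text
time_s: 5.95
eef_pos: [0.6134, 0.2023, 0.3077]
eef_rot: [0.005, 0.29, 0.957, 0.002]
wrist_force: [0.0, 0.3, -3.3]
opening: 0.565
grasp_force: 63.5
shift [-0.1648 -0.1814  0.0077] rv [ 0.003  0.011 -0.935] yawturn 53.6
shift [-0.1648 -0.1814  0.0077] rv [ 0.013 -0.004  2.207] yawturn -126.4
[ 1.35154549e-01  2.93909028e-01  1.36664378e+00  1.08653585e-04
  1.46975062e+00 -8.48129783e-01]
```

```bash
python3 -m jog '[-0.03,-0.03,0,0,0,-0.16,1, -0.06,-0.06,0,0,0,-0.32,1, -0.09,-0.09,0,0,0,-0.48,1, -0.11,-0.12,0,0,0,-0.64,1, -0.14,-0.15,0,0,0,-0.80,1, -0.165,-0.18,0,0,0,-0.935,1, -0.165,-0.18,0,0,0,-0.935,1, -0.165,-0.18,0,0,0,-0.935,1]'
python3 - <<'E'
from h import *
c=camera("wrist");np.save("w2.npy",c,allow_pickle=True);print(np.round(c["extrinsics"],3));save(c,"w2.png",None,1.5)
p,R=Rt();print(p,R.as_matrix().round(4))
for k in["slab_b","knee"]:
    for r in spot_in(c,k)[:4]: print(k,np.round(r["xyz"],3),round(r["confidence"],2),proj(c,r["xyz"])[0].round())
E
```

```text
time_s: 6.95
eef_pos: [0.648, -0.0391, 0.2992]
eef_rot: [-0.001, -0.172, 0.985, 0.001]
wrist_force: [-0.4, -0.0, -2.8]
opening: 0.568
grasp_force: 63.5
[[-0.339 -0.893 -0.296  0.572]
 [ 0.941 -0.321 -0.109 -0.067]
 [ 0.002 -0.316  0.949  0.417]
 [ 0.     0.     0.     1.   ]]
[ 0.64817673 -0.03851179  0.29947388] [[-9.404e-01 -3.400e-01 -1.600e-03]
 [-3.400e-01  9.404e-01  9.000e-04]
 [ 1.200e-03  1.400e-03 -1.000e+00]]
slab_b [ 0.572 -0.068  0.048] 0.93 [247.  80.]
slab_b [0.634 0.305 0.016] 0.91 [500. 228.]
slab_b [ 0.637 -0.041  0.289] 0.82 [254. 253.]
knee [ 0.643 -0.161  0.224] 0.38 [ 53. 144.]
```

View pics/w2.png

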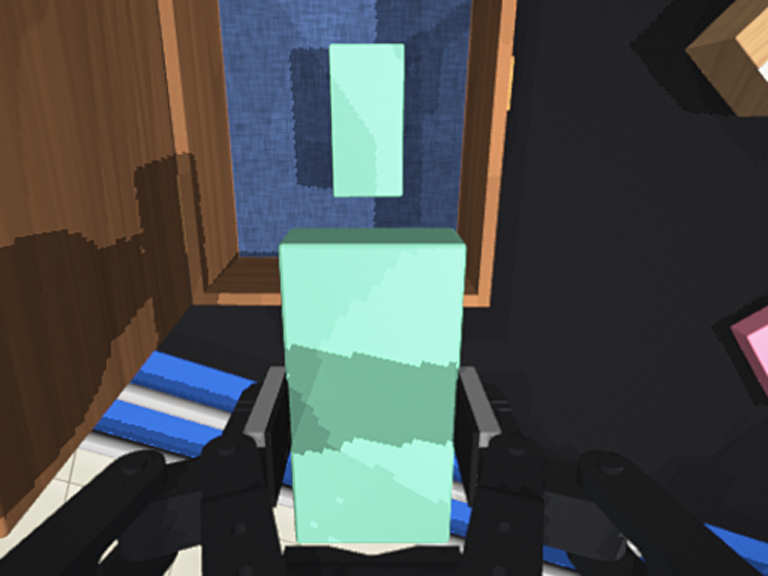

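Wrist picture: piled slab top at (330–405, 43–196), held slab's top from (281,243) to (451,543), nicely aligned in yaw; case rim far corners at (193,305) and (490,306), lid at left.

```bash
cat > m.py <<'E'
from h import *
from scipy.optimize import least_squares
c=np.load("w2.npy",allow_pickle=True).item()
def fit(px,z,free=False,g=(.6,-.05,.35)):
    px=np.array(px)/1.5  # order: near-L(image up-left), up-R, down-R, down-L
    L=np.array([[-1,1],[-1,-1],[1,-1],[1,1]])*[.05,.025]
    def f(p):
        cc,s=np.cos(p[2]),np.sin(p[2]);zz=p[3] if free else z
        # slab x = away from robot (20deg)
        P=np.array([[p[0]+cc*x-s*y,p[1]+s*x+cc*y,zz] for x,y in L])
        return (proj(c,P)-px).ravel()
    r=least_squares(f,[*g]+([z] if free else []),x_scale=.01);return r.x,r.fun.round(1)
# image left = -y world-ish => slab y negative on left
L=lambda p:[p[1],p[0],p[3],p[2]]
b=[(330,43),(405,43),(403,196),(333,197)];h=[(281,243),(464,243),(451,543),(297,543)]
print("b",fit(L(b),.052));print("b free",fit(L(b),.052,True));print("held",fit(L(h),.3,True))
for z in(.1,):
  for u,v in[(193,305),(490,306),(517,0)]: print("rim",onz(c,u/1.5,v/1.5,z))
E
python3 m.py
```

```text
b (array([ 0.5741639 , -0.06844996,  0.34763289]), array([ 0.2,  0.1, -0.3,  0.2,  0.4, -0.4, -0.3,  0.1]))
b free (array([ 0.57418436, -0.06843758,  0.34762908,  0.05297605]), array([ 0.3, -0. , -0.4,  0.1,  0.4, -0.3, -0.3,  0.3]))
held (array([ 0.64793639, -0.03917182,  0.34988282,  0.28741082]), array([ 1.9,  0.2, -1.6,  0.8,  0.2, -0.3, -0.5, -0.9]))
rim [ 0.72344822 -0.14007534  0.1       ]
rim [0.65634185 0.04904269 0.1       ]
rim [ 0.48465232 -0.01180979  0.1       ]
```

```bash
python3 -m jog '[0.04,-0.001,0,0,0,0,1, 0.079,-0.0025,0.01,0,0,0,1, 0.079,-0.0025,0.06,0,0,0,1, 0.079,-0.0025,0.11,0,0,0,1, 0.079,-0.0025,0.15,0,0,0,1, 0.079,-0.0025,0.18,0,0,0,1, 0.079,-0.0025,0.195,0,0,0,1, 0.079,-0.0025,0.20,0,0,0,1, 0.079,-0.0025,0.204,0,0,0,1, 0.079,-0.0025,0.204,0,0,0,1, 0.079,-0.0025,0.204,0,0,0,1]'
python3 - <<'E'
from h import *
p,R=Rt();print(p,R.as_matrix().round(4)[:2,:2]); print("d",R.inv().apply(np.array([.5742+.0003,-.0684+.0006,.0855])-p))
E
```

```text
time_s: 8.48
eef_pos: [0.5759, -0.0689, 0.0972]
eef_rot: [0.001, -0.173, 0.985, -0.0]
wrist_force: [0.2, 0.6, -2.7]
opening: 0.568
grasp_force: 63.4
[ 0.57590104 -0.06888906  0.09720092] [[-0.9404 -0.3402]
 [-0.3402  0.9404]]
d [0.00096148 0.00151155 0.01169834]
```

```bash
python3 -m jog '[0.001,0.001,0.004,0,0,0,1, 0.001,0.001,0.007,0,0,0,1, 0.001,0.001,0.009,0,0,0,1, 0.001,0.001,0.01,0,0,0,1, 0.001,0.001,0.01,0,0,0,1]'; python3 -c "
from h import *
c=camera('wrist');np.save('w3.npy',c,allow_pickle=True);save(c,'w3.png',None,1.5)
print(Rt()[0],get_obs()['wrist_force'])"
```

```text
time_s: 9.1
eef_pos: [0.5741, -0.0681, 0.0862]
eef_rot: [-0.0, -0.173, 0.985, 0.0]
wrist_force: [-0.2, 0.3, -3.7]
opening: 0.57
grasp_force: 63.4
[ 0.57406371 -0.06810161  0.08625248] [-0.79951244  0.35736868 -2.4452172 ]
```

View pics/w3.png

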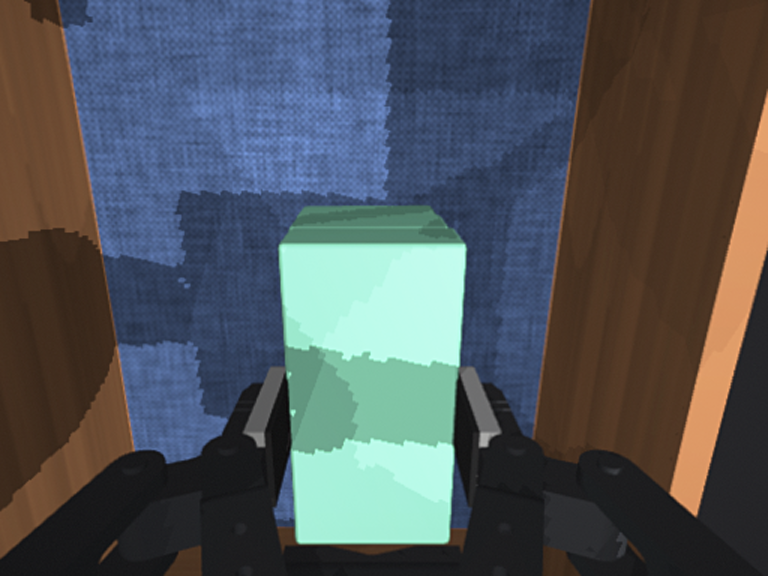

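```bash
python3 - <<'E'
from h import *
c=np.load("w3.npy",allow_pickle=True).item()
yw=.3476;cc,s=np.cos(yw),np.sin(yw)
for z in(.074,.052,.03,.008):
    P=[[.5742+cc*x-s*y,-.0684+s*x+cc*y,z] for x,y in[(-.05,-.025),(-.05,.025)]]
    print(z,(proj(c,P)*1).round(1).tolist())
save(c,"w3c.png",(175,125,150,60),5)
E
```

```text
0.074 [[185.7, 162.8], [310.9, 162.7]]
0.052 [[194.1, 151.6], [302.3, 151.5]]
0.03 [[200.4, 143.1], [295.7, 143.0]]
0.008 [[205.4, 136.4], [290.6, 136.3]]
```

View pics/w3c.png

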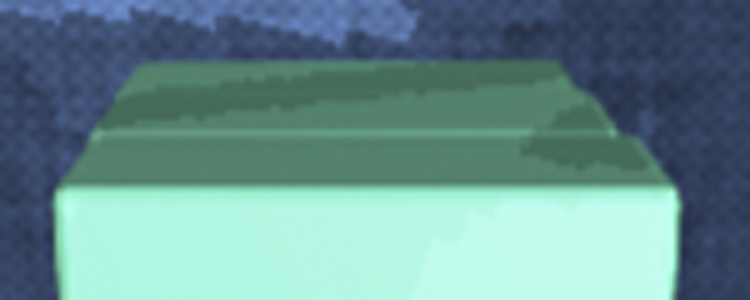

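```bash
python3 - <<'E'
from h import *
c=np.load("w3.npy",allow_pickle=True).item()
f=c["frame"].astype(float);g=f[:,:,1]-f[:,:,2]
for v in range(134,168,2):
    r=g[v,170:330];i=np.where(r>8)[0]
    print(v,i.min()+170 if len(i) else 0,i.max()+170 if len(i) else 0, f[v,250].astype(int), len(i))
E
```

```text
134 0 0 [ 59  74 107] 0
136 0 0 [ 66  84 121] 0
138 203 286 [ 76 119  99] 84
140 201 288 [ 70 108  91] 88
142 200 289 [ 70 108  91] 90
144 198 292 [ 71 110  93] 95
146 198 294 [ 82 129 110] 97
148 196 295 [ 84 129 110] 100
150 194 297 [ 87 134 114] 104
152 193 300 [ 92 141 120] 108
154 193 302 [ 83 128 109] 110
156 191 304 [ 84 130 111] 114
158 190 306 [ 84 130 111] 117
160 188 307 [ 84 129 109] 120
162 187 309 [120 188 158] 123
164 186 310 [165 241 219] 125
166 186 310 [180 248 228] 125
```

The crop shows the held slab's end (186–311 px) just above slab b; b's edge steps about 2 px left, i.e. ~0.8 mm. I shift it and set down.

```bash
python3 -m jog '[0,-0.001,0,0,0,0,1, 0,-0.001,0.001,0,0,0,1, 0,-0.001,0.001,0,0,0,1]'; python3 -m jog '[0,0,0.001,0,0,0,1, 0,0,0.001,0,0,0,1]'
```

```text
time_s: 9.52
eef_pos: [0.5744, -0.069, 0.0852]
eef_rot: [-0.0, -0.173, 0.985, 0.0]
wrist_force: [0.6, 0.2, -3.6]
opening: 0.573
grasp_force: 63.4
time_s: 9.78
eef_pos: [0.5744, -0.0691, 0.0843]
eef_rot: [0.0, -0.173, 0.985, -0.0]
wrist_force: [-0.7, 0.1, -3.0]
opening: 0.57
grasp_force: 63.5
```

```bash
python3 -m jog '[0,0,0.001,0,0,0,1, 0,0,0.001,0,0,0,1]'; python3 -m jog '[0,0,0.001,0,0,0,1, 0,0,0.001,0,0,0,1]'
```

```text
time_s: 10.02
eef_pos: [0.5745, -0.069, 0.0842]
eef_rot: [-0.0, -0.173, 0.985, -0.0]
wrist_force: [-4.3, 0.5, 5.9]
opening: 0.564
grasp_force: 64.4
time_s: 10.28
eef_pos: [0.5745, -0.0691, 0.0841]
eef_rot: [-0.0, -0.173, 0.985, -0.0]
wrist_force: [-7.7, 1.6, 12.0]
opening: 0.567
grasp_force: 65.3
```

```bash
python3 -m jog '[0,0,-0.001,0,0,0,1, 0,0,-0.001,0,0,0,0.35, 0,0,-0.001,0,0,0,0.2, 0,0,-0.001,0,0,0,0.1, 0,0,-0.001,0,0,0,0.1, 0,0,-0.001,0,0,0,0.1, 0,0,-0.02,0,0,0,0.1, 0,0,-0.05,0,0,0,0.1, 0,0,-0.10,0,0,0,0.1, 0,0,-0.15,0,0,0,0.1, 0,0,-0.20,0,0,0,0.1, 0,0,-0.20,0,0,0,0.1]'
python3 - <<'E'
from h import *
c=camera("wrist");np.save("w4.npy",c,allow_pickle=True);save(c,"w4.png",None,1.5)
t=camera("top");np.save("t4.npy",t,allow_pickle=True)
print(Rt()[0])
for n,cc in(("w",c),("t",t)):
  for k in["slab_c","knee","lid_edge"]:
    for r in spot_in(cc,k)[:3]: print(n,k,np.round(r["xyz"],3),round(r["confidence"],2),proj(cc,r["xyz"])[0].round())
# knee by colour
for n,cc in(("w",c),("t",t)):
    hsv=cv2.cvtColor(cc["frame"],cv2.COLOR_RGB2HSV);m=cv2.inRange(hsv,(0,170,90),(6,255,255))|cv2.inRange(hsv,(174,170,90),(180,255,255))
    k,l,st,ce=cv2.connectedComponentsWithStats(m)
    for i in range(1,k):
        if st[i,4]>20: print(n,ce[i],st[i],onz(cc,*ce[i],.136))
E
```

```text
time_s: 11.78
eef_pos: [0.5769, -0.0697, 0.2894]
eef_rot: [0.005, -0.173, 0.985, -0.003]
wrist_force: [0.5, 0.3, 0.4]
opening: 0.9
grasp_force: 0.0
[ 0.5745481  -0.06902574  0.28379554]
w slab_c [ 0.572 -0.069  0.074] 0.78 [252. 157.]
w slab_c [ 0.527 -0.082  0.042] 0.6 [255. 108.]
w slab_c [0.63  0.304 0.017] 0.6 [499. 281.]
w knee [ 0.465 -0.118  0.141] 0.93 [239.  17.]
w lid_edge [ 0.576 -0.186  0.221] 0.58 [ 57. 155.]
w lid_edge [0.44  0.153 0.036] 0.57 [492. 104.]
t slab_c [0.35  0.326 0.023] 0.94 [136. 240.]
t slab_c [ 0.52  -0.326  0.023] 0.8 [327. 184.]
t slab_c [0.634 0.346 0.022] 0.59 [132. 158.]
t knee [ 0.448 -0.121  0.144] 0.67 [269. 203.]
t lid_edge [ 0.554 -0.191  0.273] 0.8 [295. 159.]
w [235.5         20.83105802] [225   0  25  43 586] [ 0.46726194 -0.1205896   0.136     ]
t [269.06122449 198.30612245] [266 193   7  12  49] [ 0.46281923 -0.12160399  0.136     ]
t [ 12.63221477 249.90604027] [  0 235  29  31 745] [0.3254724  0.67594513 0.136     ]
```

View pics/w4.png

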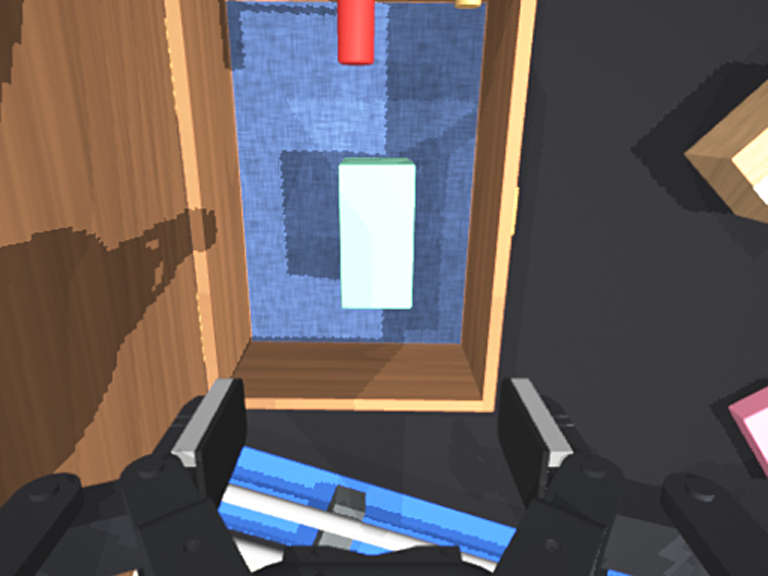

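Picture: slab squarely stacked (340–415, 160–308), red knee at (356,30), lid at left. Top view puts the knee at (0.463,-0.122).

```bash
python3 -m jog '[0.03,-0.004,0,0,0,0,1, 0.06,-0.008,0,0,0,0,1, 0.09,-0.012,0,0,0,0,1, 0.119,-0.0155,0,0,0,0,1, 0.119,-0.0155,0.03,0,0,0,1, 0.119,-0.0155,0.06,0,0,0,1, 0.119,-0.0155,0.085,0,0,0,1, 0.119,-0.0155,0.095,0,0,0,1, 0.119,-0.0155,0.095,0,0,0,1]'
python3 - <<'E'
from h import *
print(Rt()[0],Rt()[1].as_matrix().round(3).tolist(),get_obs()["opening"])
s=camera("scene");w=camera("wrist")
a=cv2.resize(s["frame"][100:260,160:340],(720,640))[:560];
f=np.hstack([cv2.resize(s["frame"][110:250,170:330],(400,350)),cv2.resize(w["frame"],(400,350))])
cv2.imwrite("pics/k1.png",f[:,:,::-1])
E
```

```text
time_s: 13.3
eef_pos: [0.4675, -0.1239, 0.1868]
eef_rot: [-0.001, -0.173, 0.985, 0.001]
wrist_force: [-0.2, -0.1, 0.3]
opening: 0.0
grasp_force: 0.0
[ 0.46747004 -0.12391464  0.18678894] [[-0.94, -0.34, -0.001], [-0.34, 0.94, 0.001], [0.001, 0.001, -1.0]] 0.00032853604947194774
```

View pics/k1.png

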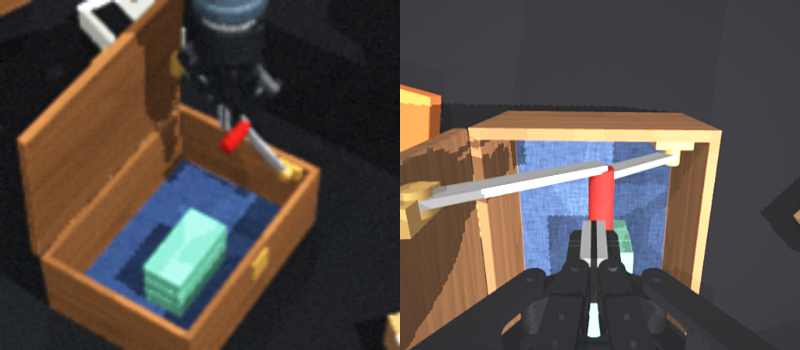

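Picture: stack is square; the closed tip is in line with the roller (wrist half, tip (597,225), roller (600,165–225)) but seems near its inner end.

```bash
python3 - <<'E'
from h import *
w4=np.load("w4.npy",allow_pickle=True).item();w=camera("wrist")
cx=np.array([.338,-.941]);cy=np.array([.941,.338]);o=np.array([.558,-.093])
cs=lambda P:((P[:2]-o)@cx*1000,(P[:2]-o)@cy*1000)
print("inner end w4",cs(onz(w4,356/1.5,56/1.5,.145)),cs(onz(w4,356/1.5,64/1.5,.136)))
for v in(182,190): print("link end w",cs(onz(w,(600-400)*512/400,v,.145)))
p=Rt()[0];print("tip",cs(p),"tip px",proj(w,[p-[0,0,.025]]))
hsv=cv2.cvtColor(w["frame"],cv2.COLOR_RGB2HSV);m=cv2.inRange(hsv,(0,170,90),(6,255,255))|cv2.inRange(hsv,(174,170,90),(180,255,255))
a=np.argwhere(m);print(a.min(0),a.max(0))
print(cs(onz(w,256,a[:,0].min(),.145)))
E
```

```text
inner end w4 (np.float64(-6.262937685074775), np.float64(-82.96929609716685)) (np.float64(-5.917517164854341), np.float64(-80.30453856033321))
link end w (np.float64(-4.260608196329543), np.float64(-127.4855991394419))
link end w (np.float64(-4.303972121709257), np.float64(-123.23591094497506))
tip (np.float64(-0.6943653536332675), np.float64(-94.86989044152784)) tip px [[248.82489682 257.65572039]]
[182 242] [252 274]
(np.float64(-4.260608196329543), np.float64(-127.4855991394419))
```

```bash
python3 -m jog '[0.006,0,0.006,0,0,0,1, 0.006,0,0.012,0,0,0,1, 0.006,0,0.015,0,0,0,1, 0.006,0,0.018,0,0,0,1, 0.006,-0.001,0.020,0,0,0,1, 0.006,-0.001,0.020,0,0,0,1]'; python3 -m jog '[0,-0.001,0.003,0,0,0,1, 0,-0.002,0.006,0,0,0,1, 0,-0.003,0.009,0,0,0,1, 0,-0.003,0.009,0,0,0,1]'
```

```text
time_s: 14.2
eef_pos: [0.4629, -0.1276, 0.1676]
eef_rot: [0.0, -0.173, 0.985, -0.0]
wrist_force: [-0.6, -1.7, 2.6]
opening: -0.002
grasp_force: 1.5
time_s: 14.7
eef_pos: [0.4649, -0.1313, 0.1594]
eef_rot: [0.001, -0.173, 0.985, -0.002]
wrist_force: [1.2, -2.6, 6.2]
opening: -0.003
grasp_force: 2.9
```

```bash
python3 -m jog '[0,-0.001,0.003,0,0,0,1, 0,-0.002,0.006,0,0,0,1, 0,-0.003,0.009,0,0,0,1, 0,-0.004,0.012,0,0,0,1, 0,-0.005,0.015,0,0,0,1, 0,-0.006,0.018,0,0,0,1, 0,-0.007,0.021,0,0,0,1, 0,-0.007,0.024,0,0,0,1, 0,-0.007,0.024,0,0,0,1]'
python3 - <<'E'
from h import *
s=camera("scene");w=camera("wrist")
f=np.hstack([cv2.resize(s["frame"][110:250,170:330],(400,350)),cv2.resize(w["frame"],(400,350))])
cv2.imwrite("pics/k2.png",f[:,:,::-1])
E
```

```text
time_s: 15.82
eef_pos: [0.4683, -0.1388, 0.1364]
eef_rot: [0.002, -0.173, 0.985, -0.003]
wrist_force: [1.1, -7.1, 8.8]
opening: 0.001
grasp_force: 4.2
```

View pics/k2.png

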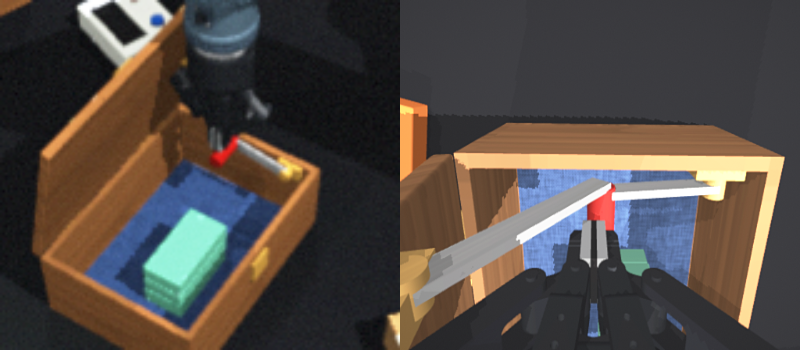

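Picture: the stay is now broken (knee hangs below the straight line), lid drawn forward slightly, stack untouched. Now retract, go over the lid and behind it.

```bash
python3 -m jog '[0,0,-0.012,0,0,0,1, 0,0.01,-0.04,0,0,0,1, 0,0.03,-0.08,0,0,0,1, 0,0.04,-0.13,0,0,0,1, 0,0.04,-0.18,0,0,0,1, 0,0.04,-0.23,0,0,0,1, 0,0.04,-0.27,0,0,0,1, 0,0.04,-0.275,0,0,0,1, -0.02,0.01,-0.275,0,0,0,1, -0.04,-0.03,-0.275,0,0,0,1, -0.07,-0.07,-0.275,0,0,0,1, -0.09,-0.11,-0.275,0,0,0,1, -0.1,-0.15,-0.275,0,0,0,1, -0.1,-0.16,-0.265,0,0,0,1, -0.1,-0.16,-0.22,0,0,0,1, -0.1,-0.16,-0.18,0,0,0,1, -0.1,-0.16,-0.15,0,0,0,1, -0.1,-0.16,-0.15,0,0,0,1]'
python3 - <<'E'
from h import *
cx=np.array([.338,-.941]);cy=np.array([.941,.338]);o=np.array([.558,-.093])
p,R=Rt();print("tcp case",(p[:2]-o)@cx,(p[:2]-o)@cy,p[2],R.as_matrix().round(3)[2])
for n in("scene","top"):
  for r in spot_in(camera(n),"lid_edge")[:1]:
    q=np.array(r["xyz"]);print(n,(q[:2]-o)@cx,(q[:2]-o)@cy,q[2])
w=camera("wrist")
for r in spot_in(w,"knee")+spot_in(w,"lid_edge"):
    q=np.array(r["xyz"]);print("w",(q[:2]-o)@cx,(q[:2]-o)@cy,q[2],r["confidence"])
th=1.34
for th in np.arange(1.34,-.01,-.1):
    print(round(th,2),(100-165*np.cos(th)+12*np.sin(th)).round(),(100+165*np.sin(th)+12*np.cos(th)).round())
E
```

```text
time_s: 18.18
eef_pos: [0.6121, -0.2508, 0.2799]
eef_rot: [-0.003, -0.173, 0.985, 0.003]
wrist_force: [-0.2, 0.1, -0.0]
opening: -0.0
grasp_force: 0.0
tcp case 0.16678271958265173 -0.002435329429570896 0.2799146098276118 [ 0.005  0.007 -1.   ]
scene 0.07107619999999998 0.02100339999999995 0.2239
top 0.06926890000000001 0.09612729999999998 0.2967
w 0.08568239999999996 -0.03948820000000009 0.2328 0.77
1.34 74.0 263.0
1.24 58.0 260.0
1.14 42.0 255.0
1.04 27.0 248.0
0.94 12.0 240.0
0.84 -1.0 231.0
0.74 -14.0 220.0
0.64 -25.0 208.0
0.54 -35.0 195.0
0.44 -44.0 181.0
0.34 -52.0 166.0
0.24 -57.0 151.0
0.14 -62.0 135.0
0.04 -64.0 119.0
```

```bash
python3 -m jog '[0,0.03,-0.004,0,0,0,1, 0,0.055,-0.008,0,0,0,1, 0,0.07,-0.008,0,0,0,1, 0,0.078,-0.008,0,0,0,1, 0,0.085,-0.008,0,0,0,1, 0,0.093,-0.006,0,0,0,1, 0,0.101,-0.005,0,0,0,1, 0,0.109,-0.003,0,0,0,1, 0,0.117,0,0,0,0,1, 0,0.117,0,0,0,0,1]'
python3 - <<'E'
from h import *
cx=np.array([.338,-.941]);cy=np.array([.941,.338]);o=np.array([.558,-.093])
p,R=Rt();print("tcp case",(p[:2]-o)@cx,(p[:2]-o)@cy,p[2],get_obs()["wrist_force"])
E
```

```text
time_s: 19.77
eef_pos: [0.574, -0.1417, 0.2839]
eef_rot: [-0.001, -0.173, 0.985, 0.001]
wrist_force: [0.6, -0.0, 0.6]
opening: -0.0
grasp_force: 0.0
tcp case 0.051226704800123896 -0.0013826666256338076 0.28389378622842815 [ 0.64325232 -0.02373437  0.6045663 ]
```

```bash
python3 -m jog '[0,0.008,0.003,0,0,0,1, 0,0.015,0.007,0,0,0,1, 0,0.022,0.011,0,0,0,1, 0,0.030,0.015,0,0,0,1]'; python3 - <<'E'
from h import *
cx=np.array([.338,-.941]);cy=np.array([.941,.338]);o=np.array([.558,-.093])
for n in("scene","top"):
  c=camera(n)
  for r in spot_in(c,"lid_edge")[:2]:
    q=np.array(r["xyz"]);print(n,(q[:2]-o)@cx,(q[:2]-o)@cy,q[2],r["confidence"],proj(c,q))
p,R=Rt();print("tcp case",(p[:2]-o)@cx,(p[:2]-o)@cy,p[2])
w=camera("wrist");np.save("s5.npy",camera("scene"),allow_pickle=True);np.save("w5.npy",w,allow_pickle=True)
E
```

```text
time_s: 20.27
eef_pos: [0.5643, -0.1141, 0.2692]
eef_rot: [0.0, -0.173, 0.985, -0.0]
wrist_force: [2.7, -1.9, 2.5]
opening: 0.002
grasp_force: 1.7
scene 0.020415199999999967 0.0568363999999999 0.2491 0.79 [[221.67325775 170.29795344]]
top 0.04826749999999996 -0.07237000000000006 0.2029 0.65 [[283.40337603 180.32948017]]
tcp case 0.021549027608794857 -0.0017834251593102054 0.26836348905194235
```

```bash
python3 -m jog '[0,0.006,0.004,0,0,0,1, 0,0.013,0.009,0,0,0,1, 0,0.020,0.014,0,0,0,1, 0,0.026,0.020,0,0,0,1, 0,0.032,0.026,0,0,0,1, 0,0.037,0.032,0,0,0,1, 0,0.042,0.038,0,0,0,1, 0,0.047,0.045,0,0,0,1]'; python3 -m jog '[0,0.005,0.007,0,0,0,1, 0,0.009,0.014,0,0,0,1, 0,0.013,0.021,0,0,0,1, 0,0.017,0.029,0,0,0,1, 0,0.020,0.036,0,0,0,1, 0,0.022,0.044,0,0,0,1]'
```

```text
time_s: 21.58
eef_pos: [0.5482, -0.07, 0.2238]
eef_rot: [0.0, -0.173, 0.985, 0.0]
wrist_force: [0.3, -0.3, 4.1]
opening: -0.001
grasp_force: 1.3
time_s: 22.32
eef_pos: [0.5406, -0.0495, 0.1797]
eef_rot: [-0.0, -0.173, 0.985, 0.0]
wrist_force: [-0.7, 0.6, 2.7]
opening: -0.003
grasp_force: 1.0
```

```bash
python3 -m jog '[0,0.003,0.006,0,0,0,1, 0,0.004,0.012,0,0,0,1, 0,0.005,0.018,0,0,0,1, 0,0.006,0.023,0,0,0,1, 0,0.006,0.028,0,0,0,1, 0,0.007,0.032,0,0,0,1, 0,0.007,0.035,0,0,0,1, 0,0.007,0.038,0,0,0,1]'; python3 -m jog '[0,0,0.002,0,0,0,1, 0,0,0.003,0,0,0,1, 0,0,0.004,0,0,0,1]'
```

```text
time_s: 23.32
eef_pos: [0.5384, -0.0431, 0.1421]
eef_rot: [-0.0, -0.173, 0.985, 0.0]
wrist_force: [-0.8, 0.8, 2.0]
opening: -0.001
grasp_force: 0.8
time_s: 23.7
eef_pos: [0.5385, -0.0432, 0.1383]
eef_rot: [-0.0, -0.173, 0.985, 0.0]
wrist_force: [-1.5, -0.1, 1.7]
opening: 0.001
grasp_force: 0.8
```

```bash
python3 -m jog '[0,0,0.001,0,0,0,1, 0,0,0.002,0,0,0,1, 0,0,0.002,0,0,0,1]'; python3 -m jog '[0,0,0.001,0,0,0,1, 0,0,0.002,0,0,0,1, 0,0,0.002,0,0,0,1]';
```

```text
time_s: 24.08
eef_pos: [0.5385, -0.0432, 0.137]
eef_rot: [-0.0, -0.173, 0.985, -0.0]
wrist_force: [-2.9, 1.2, 7.7]
opening: -0.004
grasp_force: 3.7
time_s: 24.45
eef_pos: [0.5386, -0.0432, 0.1369]
eef_rot: [-0.0, -0.173, 0.985, -0.0]
wrist_force: [-11.1, 3.7, 22.4]
opening: -0.003
grasp_force: 11.1
```

Hard stop at TCP z 0.137, where the lid should be flat. Release slowly, retreat, check.

```bash
python3 -m jog '[0,0,-0.002,0,0,0,1, 0,0,-0.006,0,0,0,1, 0,0,-0.03,0,0,0,1, 0,0,-0.07,0,0,0,1, 0,0,-0.12,0,0,0,1, 0.04,0,-0.16,0,0,0,1, 0.09,0,-0.18,0,0,0,1, 0.14,0,-0.18,0,0,0,1, 0.14,0,-0.18,0,0,0,1, 0.14,0,-0.18,0,0,0,1]'
python3 - <<'E'
from h import *
s=camera("scene");t=camera("top")
f=np.hstack([cv2.resize(s["frame"][60:360,130:430],(400,400)),cv2.resize(t["frame"][90:290,90:390],(400,267))[:267].copy() if 0 else cv2.resize(t["frame"][80:300,110:330+10],(400,400))])
cv2.imwrite("pics/end.png",f[:,:,::-1])
E
```

```text
time_s: 25.7
eef_pos: [0.4072, -0.0911, 0.3145]
eef_rot: [0.0, -0.172, 0.985, -0.0]
wrist_force: [0.6, 0.1, 0.3]
opening: 0.002
grasp_force: 0.0
```

View pics/end.png

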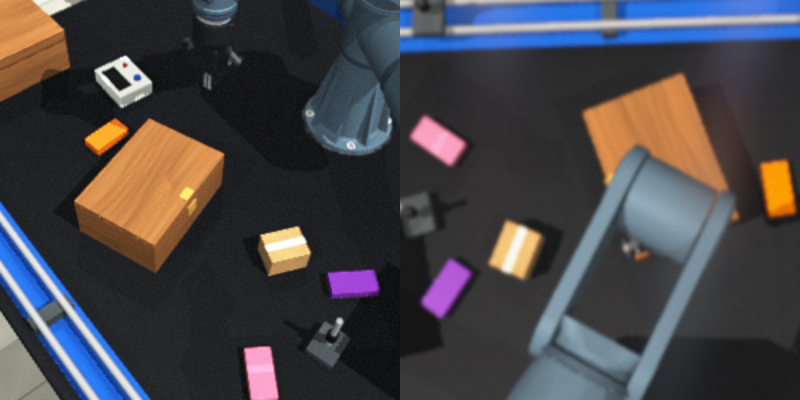

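The lid is flat on the rim (left half, corners (75,200), (155,270), (223,155)), the bystanders are unmoved and the gripper is clear.

```bash
python3 -c "
from bench import hand_in
print(hand_in())"
```

```text
the job is handed in; nothing more can be done
None
```

I laid the slab squarely on the two in the case, broke the stay with the lid still up, and lowered the lid gently until it was fully shut. In the last pictures nothing else on the bench had moved, and I handed the job in at about 26 s.

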